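# Blank, then measure, on the instrument keypad

## Robot

A 6-joint arm with a two-finger parallel gripper is mounted at the origin on the work surface. World frame = base frame: x ahead of the robot, y to its left, z up, the work surface at z = 0. Lengths are in m, angles in rad, forces in N, time in s.
With the tool pointing down it reaches from about 0.375 to 0.925 m from the base axis. Payload 5.7 kg.
Tool frame: the origin (TCP) lies midway between the tips of the shut fingers; the grasp point (between the pads) lies 19 mm behind it; z points along the fingers, y is the line along which they close (so a half turn about z gives the same grasp; the last joint's range is limited). The gripper opens to 88 mm and grips with 3 to 60 N. Pads are 20 mm wide; open, the fingers measure 115 mm over their backs; the gripper's body (75 mm by 178 mm) begins 61 mm behind the grasp point.
Start: joints at [1.2, 0.359, 1.51, -0, 1.272, -0.115], TCP at [0.152, 0.58, 0.223] pointing down, gripper open.
Joint ranges: [-2.97, 2.97], [-1.01, 2.36], [0.21, 2.38], [-0.96, 4.11], [0.2, 2.71], [-2.98, 2.98]. Speed limits (rad/s): [2.39, 2.39, 3.14, 3.14, 3.14, 3.14].

## Interface

Orientations are given as a unit quaternion [x, y, z, w].
In Python, from bench import move_ptp, servo_line, goto_joints, move_gripper, sleep, inverse_kinematics, capture, PlanningError, close_job, spot_in, silhouettes, current_clock, current_joint_pos, current_qvel, current_joint_torque, current_position, current_orientation, current_force, current_torque, current_finger_gap, current_grip_force gives the robot as it stands. Calls block until the motion is done:
- move_ptp(position, orientation): joint-space move of the TCP to a pose.
- servo_line(position, orientation=None, rate=0.15, contact_N=None): straight line of the TCP; orientation=None keeps the orientation; rate is the mean speed in m/s. With contact_N (N) it stops when the force on the tool has changed by that much, and returns True; else False.
- goto_joints(angles): joint-space move.
- move_gripper(opening): finger opening in m; the grip force is fixed at half the most; returns when the fingers have stopped.
- sleep(seconds).
- inverse_kinematics(position, orientation): joint angles nearest the present ones, or None.
- capture(name): name is "side" or "top" or "wrist"; returns a dict with "image" (400x640x3 uint8, blue, green, red), "range_z" (400x640 float32, m along the optical axis (not along the pixel's ray), 0 where there is no reading), "intrinsics" (3x3 intrinsics, pixels), "R" (3x3) and "t" (3): a world point X has camera coordinates R X + t. Camera axes: x right, y down, z forward; pixel columns grow to the right and rows downward; lengths in m; the calibration is good to about 2 mm. A picture is of the moment at which its call begins.
A pose or a line that the arm cannot do raises PlanningError and nothing moves.
- close_job(): hands the job in; it is judged then, once.
Trained networks look in the newest picture that a camera, given by its name, has taken for a name from the list of things; names that differ only in an ending like _2 or _b are one class to them, and where a whole thing is asked for, a point or a joint stands for the part that bears it (a point fixed in the world has none). Each returns a list of dicts, best first, with "conf" (0 to 1); they miss things now and then, are a little off and sometimes report something else, mostly with a low value. They report only what shows in the picture. A call takes as long as a camera call.
- spot_in(camera, query): "xy" ([column, row] in pixels, amid what is visible of it).
- silhouettes(camera, query): "region" (400x640 bool, what is visible of it) and "xy" ([column, row] in pixels, amid what is visible of it).
Readings, each from a call of its own:
- current_clock(): time.
- current_joint_pos(): joint angles.
- current_qvel(): joint speeds.
- current_joint_torque(): joint torques, N m.
- current_position(): TCP position.
- current_orientation(): TCP orientation.
- current_force(): force on the tool from outside, world axes, zero at the start.
- current_torque(): the same for the moment, N m.
- current_finger_gap(): finger opening in m.
- current_grip_force(): force on a finger pad.
Only numpy, scipy, OpenCV 4.12 (cv2) and the standard library are available. Lean on these libraries where they do the work, as an engineer would, in place of code of your own. Each camera call takes 0.05 s, during which the arm holds its last target. There are 200 camera calls.

## Task

On the spectrophotometer's keypad, take a blank and then a reading: press the large round key fully down and let it come all the way back up, then press the long bar key fully down and let it come up too. Do not press the square key or the small round key.

Things in the scene. Friction and masses are not known exactly. Their poses are not given: they have to be found in the camera images.
- pad: Beige keypad fixed to the bench: a box 240 (x) x 190 (y) x 35 mm high, grey-green display strip at its far end. Four off-white keys stand at the corners of an 84 mm square; which is where differs each time. Origin: on the bench, under the middle of the four keys; z up; x to the display.
- round_key_top (a point): The large round key (blank), 36 mm across. Each key stands 18 mm above a black bezel (64 mm square, 3 mm high), moves 8 mm straight down on a spring (1.2 N to start, 4 N at the stop), comes up when let go, and may be pressed anywhere on its top. Point: centre of its top, 56 mm above the bench when up; z up, x and y as the keypad's.
- bar_key_top (a point): The long bar key (measure): 52 mm long (y) and 22 mm wide (x). Moves like the round key. Point: centre of its top, 56 mm above the bench when up; z up, x and y as the keypad's.
- square_key_top (a point): The square key, to be left alone: 32 x 32 mm. Point: centre of its top, 56 mm above the bench when up; z up, x and y as the keypad's.
- small_key_top (a point): The small round key, to be left alone: 20 mm across. Point: centre of its top, 56 mm above the bench when up; z up, x and y as the keypad's.

How it is judged:
On the way, in this order (a step that is already met when the one before it is completed fails the run):
1. the large round key is pressed down, more than 5 of its 8 mm, the bar key being up (distance of round_key_top from where it was at the start of the episode above 0.005 m and distance of bar_key_top from where it was at the start of the episode below 0.002 m), for 0.05 s.
2. the large round key is back up (distance of each of round_key_top, bar_key_top from where it was at the start of the episode below 0.002 m), for 0.05 s.
3. the long bar key is pressed down, more than 5 of its 8 mm, the round key staying up (distance of bar_key_top from where it was at the start of the episode above 0.005 m and distance of round_key_top from where it was at the start of the episode below 0.002 m), for 0.05 s.
At the end, for the whole second after the job is handed in: all four keys are up again, each within 2 mm of where it stood at the start (all of step 2 and distance of each of square_key_top, small_key_top from where it was at the start of the episode below 0.002 m); the robot touches nothing.
It fails at once if the square key is pressed, more than 3 mm (distance of square_key_top from where it was at the start of the episode above 0.003 m).
It fails at once if the small round key is pressed, more than 3 mm (distance of small_key_top from where it was at the start of the episode above 0.003 m).
It fails at once if the round key and the bar key are pressed together, both more than 3 mm down (distance of each of round_key_top, bar_key_top from where it was at the start of the episode above 0.003 m).
It also fails if it takes over 29 s, if anything falls off the work surface, if the arm or the gripper's body presses on something with over 40 N, if the wrist force passes 120 N, or if a joint passes its speed limit or range.

## Working session

There is one attempt and no reset: what is moved stays moved. The work goes in short steps, each a Python script; the robot and the scene stay as the last script left them, time stands still between calls to the robot, and variables do not carry over. Pictures are saved under pics/ and viewed, at most 10 in all, crops included, and the job is handed in when it is done.

```bash
mkdir -p pics; cat > h.py <<'E'
from bench import *
import numpy as np, cv2
def world(c,xy,rad=2):
    u,v=int(round(xy[0])),int(round(xy[1]))
    p=c["range_z"][max(v-rad,0):v+rad+1,max(u-rad,0):u+rad+1]; z=np.median(p[p>0])
    K,R,t=map(np.array,(c["intrinsics"],c["R"],c["t"]))
    return R.T@(z*np.linalg.inv(K)@[xy[0],xy[1],1]-t)
KEYS=["round_key_top","bar_key_top","square_key_top","small_key_top"]
E
python3 - <<'E'
from h import *
ims=[]
for n in("top","side"):
    c=capture(n); im=c["image"].copy()
    for q in KEYS+["pad"]:
        for d in spot_in(n,q)[:3]:
            print(n,q,np.round(d["xy"]),round(d["conf"],2),world(c,d["xy"]).round(4))
    cv2.imwrite(f"pics/{n}1.png",im)
print(current_clock(),current_orientation(),current_force())
E
```

```text
top round_key_top [345. 212.] 0.57 [ 0.5614 -0.0035  0.0553]
top bar_key_top [364. 258.] 0.58 [ 0.4825 -0.0254  0.0555]
top bar_key_top [317. 218.] 0.34 [0.5596 0.0442 0.0354]
top square_key_top [296. 231.] 0.66 [0.5369 0.0807 0.0551]
top square_key_top [345. 210.] 0.22 [ 0.5643 -0.0032  0.0548]
top small_key_top [315. 281.] 0.55 [0.4541 0.0571 0.0552]
top pad [319. 217.] 0.93 [0.561  0.0406 0.035 ]
side round_key_top [328. 200.] 0.56 [0.556  0.0102 0.0549]
side bar_key_top [386. 195.] 0.91 [ 0.4789 -0.0204  0.0556]
side square_key_top [326. 234.] 0.77 [0.5376 0.0852 0.0559]
side square_key_top [386. 195.] 0.21 [ 0.4792 -0.0206  0.056 ]
side small_key_top [397. 234.] 0.56 [0.4498 0.0575 0.052 ]
side pad [313. 257.] 0.92 [0.5486 0.1116 0.0368]
0.6 [ 1.27565594e-01  9.91830136e-01 -2.32028661e-05 -1.84780179e-05] [-0.4736408   0.4774261  -0.18404014]
```

View pics/top1.png

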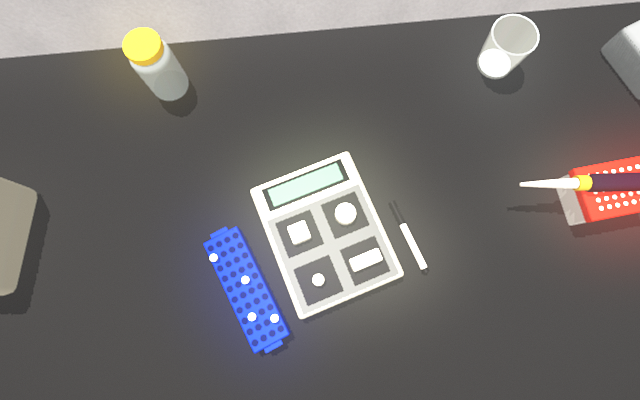

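The top view shows square (298,232), round (345,213), small (318,280) and bar (366,260), matching the detections and the 84 mm square, with a pad yaw of about 15.5°. I'll press with the fingers shut.

```bash
cat > go.py <<'E'
from h import *
phi=np.radians(97.75); q=[np.cos(phi),np.sin(phi),0,0]
P=lambda xy,z:[*xy,z]
def press(xy):
    servo_line(P(xy,.064),rate=.08); sleep(.1)
    hit=servo_line(P(xy,.045),rate=.015,contact_N=7); sleep(.2)
    print(hit,np.round(current_position(),4),np.round(current_force(),2))
    servo_line(P(xy,.09),rate=.08)
    print(current_clock())
E
python3 - <<'E'
from go import *
move_gripper(0)
xy=(.560,-.003)
move_ptp(P(xy,.10),q)
print(current_clock(),np.round(current_position(),4))
press(xy)
E
```

```text
4.5 [ 0.5601 -0.0023  0.1001]
True [ 0.56   -0.003   0.0483] [-1.31  0.43  6.08]
7.0583
```

The round key reached its stop: TCP at 48.3 mm, force past 4 N. Next is the bar key.

```bash
python3 - <<'E'
from go import *
sleep(.1); xy=(.481,-.025)
servo_line(P(xy,.09),rate=.1)
press(xy)
servo_line(P(xy,.2),rate=.12)
move_ptp([.38,.35,.25],q); sleep(.3)
c=capture("top"); cv2.imwrite("pics/top2.png",c["image"])
for k in KEYS:
    for d in spot_in("top",k)[:1]: print(k,d["xy"],world(c,d["xy"]).round(4))
print(current_clock(),np.round(current_force(),2))
E
```

```text
True [ 0.4811 -0.025   0.0483] [-0.36  0.03  8.14]
10.5583
round_key_top [345.2, 210.9] [ 0.5629 -0.004   0.0553]
bar_key_top [363.8, 258.9] [ 0.4809 -0.025   0.0554]
square_key_top [296.7, 232.4] [0.5348 0.0795 0.0555]
small_key_top [315.4, 277.9] [0.4584 0.0559 0.0562]
13.6333 [-0.37  0.14 -0.38]
```

Both keys bottomed out, all four are back up, and the arm is clear.

```bash
python3 -c "
from bench import *
print(close_job())"
```

```text
the job is handed in; nothing more can be done
None
```

I pressed the large round key and then the long bar key fully down and let each come back up; all four keys read as up, the arm was clear, and I handed the job in at about 14 s (no verdict was returned).

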